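# Wedge the chopping board fast in its holder

## Robot

A 6-joint arm with a two-finger parallel gripper is mounted at the origin on the work surface; the furniture and walls round the work are solid. World frame = base frame: x ahead of the robot, y to its left, z up, the work surface at z = 0. Lengths are in m, angles in rad, forces in N, time in s.
With the tool pointing down it reaches from about 0.25 to 0.85 m from the base axis. Payload 12.5 kg.
Tool frame: the origin (TCP) lies midway between the tips of the shut fingers; the grasp point (between the pads) lies 19 mm behind it; z points along the fingers, y is the direction in which the jaws open and shut (so a half turn about z gives the same grasp; the last joint's range is limited). The gripper opens to 93 mm and grips with 3 to 60 N. Pads are 15 mm wide; open, the fingers measure 128 mm over their backs; the gripper's body (75 mm by 188 mm) begins 65 mm behind the grasp point.
Start: joints at [-1.298, 0.351, 1.652, -0, 1.139, -0.085], TCP at [0.193, -0.515, 0.219] pointing down, gripper open.
Joint ranges: [-2.75, 2.75], [-0.79, 2.1], [0.01, 2.65], [-1.57, 4.71], [0.07, 3.14], [-2.87, 2.87]. Speed limits (rad/s): [2.22, 2.22, 2.79, 3.14, 3.14, 3.14].

## Interface

Orientations are given as a unit quaternion [x, y, z, w].
In Python, from workcell import env, vision, spotter gives the robot as it stands. The module is installed in compiled form; this text tells all that it offers.
- The arm moves only by the tool arm_command, never from a script. Its argument "moves" is a list of rows, each an object of numbers: "fingers": the finger opening in m, from 0 to 0.093; "x", "y", "z": the shift along the tool's x, y, z in m; "twist": the turn about the tool's z in rad. A call has exactly 5 rows; each row shifts and turns the pose as measured when the row begins, along the tool's axes as they then stand; what a row does not reach is not made up. A row lasts 1/10 s, in which the tool goes at most 50 mm and 8.59 degrees, less where a joint would pass 70% of its speed; a pose out of reach is approached as far as the arm can. A call is refused whole if a number of a shift passes 0.05 or a number of a turn 0.15, either way. A call with a gripper value outside its range is refused whole. The fingers move at their own pace and stop on an object; "squeeze" is the grip in N (left out, the last holds). Time passes only in rows, so rows that do not move let the fingers close, or fill a call up. It gives the time, the measured TCP pose, the force and the opening at its end, in the units of the state.
- env.read_state(): the state, without advancing time (a new reading comes with each control period).
- vision.get_image(name): name is "scene" or "top" or "wrist"; returns a dict with "image" (420x560x3 uint8, blue, green, red), "mtx" (3x3 intrinsics, pixels), "view" (4x4, takes a point from world to camera coordinates). Camera axes: x right, y up, looking along -z (the intrinsics and any distortion apply to the point x, -y, -z); pixel columns grow to the right and rows downward; lengths in m; the calibration is good to about 2 mm. The wrist camera is an equidistant fisheye: a pixel r from the principal point sees the ray r / f radians off the axis. A picture is of the moment at which its call begins. There is no depth.
- env.hand_in(): hands the job in, once; it reports no verdict.
Trained networks look in a picture, given as the dict that the camera call returned (one of the last four; its "shot" number tells which), for a name from the list of things; names that differ only in an ending like _2 or _b are one class to them, and where a whole thing is asked for, a point or a joint stands for the part that bears it (a point fixed in the world has none). Each returns a list of dicts, best first, with "confidence" (0 to 1); they miss things now and then, are a little off and sometimes report something else, mostly with a low value. They report only what shows in the picture. A call takes as long as a camera call. They do not tell look-alikes from the thing itself.
- spotter.trace(picture, target): "pixels" (420x560 bool, what is visible of it).
- spotter.spot_point(picture, target): "centre" ([x, y, z] in m, in the coordinates of the camera as it stood for that picture, good to about 4 mm: a listed point, or the origin of a listed thing).
The state is a dict: "time": time; "joint_pos": joint angles; "qvel": joint speeds; "joint_efforts": joint torques, N m; "ee_pos": TCP position; "ee_rot": TCP orientation; "force": force on the tool from outside, world axes, zero at the start; "wrist_torque": the same for the moment, N m; "gripper_width": finger opening in m.
Only numpy, scipy, OpenCV 4.12 (cv2) and the standard library are available. Lean on these libraries where they do the work, as an engineer would, in place of code of your own. Each camera call takes 0.05 s, during which the arm holds its last target. There are 200 camera calls.

## Task

Pick up the loose wooden wedge and lay it, thin end first and straight side to the chopping board, loosely in the gap between the board and the slanted stop, and let go of it. Then tap it forward by its thick end, gently so that the wood does not split, until it goes no further and holds the board tight against the fence. Leave it there and leave the jar, the mug and the tin alone.

Things in the scene. Friction and masses are not known exactly. Their poses are not given: they have to be found in the camera images.
- jig: The holder: fixed pale wooden base board on the worktop, 280 x 240 mm, top face 16 mm up. Origin on the worktop; base spans x -165..+115, y -120..+120 mm of it. x: the way the wedge is driven; +y: from wedge to fence. Stop: block 71 x 32 mm, 24 mm high, fixed on the base at -y of the board; from x -45 to +25 mm it faces the board's edge at the wedge's slant.
- slot_mouth (a point): Mouth of the gap between board and stop, on the base's top, on the board's edge line when the board is at the fence (jig -45, -30, 16 mm). Axes as the jig's, x into the gap. From this line the gap spans to y = -26.5 mm at the mouth and to y = -15 mm at its narrow end (x = +70); but the stop sits up to 2.5 mm nearer or farther each time.
- fence: Fixed rail on the base, 235 x 20 x 24 mm, along its +y edge; origin under its centre, at the base's top. Its face towards the board is 10 mm from its origin in -y.
- board: Dark chopping board, 160 (x) x 130 (y) x 18 mm, 0.5 kg, loose on the base with its sides along the jig's axes; origin at the centre of its underside. It starts 0.5 to 1.5 mm off the fence; driving the wedge pushes it to the fence.
- wedge: Loose pale wooden wedge, 60 g, lying flat, 22 mm high, 150 long. Origin under the middle of its thick end block; x to the thin end. The block spans x -20..+20, y -15..+15 mm. On to the thin end (x = +130) the left side stays straight at y = +15, the right slants from y = -15 to +3. Friction locks it in the gap: 8 to 15 N on the thick end sets it fast, over 25 N may split it.
- wedge_butt (a point): Centre of the wedge's thick end block, half-way up (11 mm over its underside), axes as the wedge's: the place to grasp it (30 mm wide across y) and, 20 mm behind it in -x, the end face to tap.
- spice_jar: Bystander: small upright jar, 42 mm across, 106 mm high; origin at the centre of its foot.
- mug: Bystander: mug, 83 mm across, 93 mm high, handle; origin at its foot.
- food_tin: Bystander: low tin, 75 mm across, 58 mm high; origin at its foot. Left of it, at the sink near world (0.24, 0.54), stands a tall curved tap: an arm that starts beside it should rise straight up before it moves across.
- seat (a point): Where the middle of the wedge's thick end block comes when the wedge jams, on average (slot_mouth -42, -15, +11 mm; axes as the jig's). As the stop's place varies, the wedge really jams up to 15 mm sooner or later along x: only feeling or seeing it stop tells.
Mind the look-alikes: they are no part of the job. What is meant by the wedge is not pink, and is the smaller of those in its own colour.

How it is judged:
On the way, in this order (a step that is already met when the one before it is completed fails the run):
1. the wedge lies loosely in the gap, thin end first, and is let go of (x of wedge_butt in the frame of slot_mouth between -0.125 and -0.02 m and y of wedge_butt in the frame of slot_mouth between -0.035 and -0.003 m and z of wedge_butt in the frame of slot_mouth below 0.016 m and angle between the x axis of wedge and the x axis of jig, either way round below 0.2 rad and contact force between the fingers and wedge below 0.1 N and contact force between board and fence below 2 N), for 0.2 s.
2. the wedge is driven tight: the board is pressed on the fence (contact force between board and fence above 4 N), for 0.2 s.
At the end, for the whole second after the job is handed in: Released, the wedge is jammed in the gap by itself, its block's middle 15 to 68 mm before the mouth: it presses the board, and the board the fence, with over 4 N; it lies flat on the base (0.08 rad, 5 mm), straight (0.06 rad) and at rest; the board lies flat (0.05 rad) (contact force between board and fence above 4 N and contact force between wedge and board above 4 N and x of wedge_butt in the frame of slot_mouth between -0.068 and -0.015 m and z of wedge_butt in the frame of slot_mouth below 0.016 m and angle between the x axis of wedge and the x axis of jig, either way round below 0.06 rad and angle between wedge's own z axis and vertical below 0.08 rad and angle between board's own z axis and vertical below 0.05 rad and linear speed of wedge below 0.005 m/s); the robot touches nothing.
It fails at once if the wedge is driven so hard that the wood splits (over 40 N on the board) (contact force between wedge and board above 40 N or contact force between board and fence above 40 N).
It fails at once if a bystander (jar, mug or tin) is moved more than 30 mm (distance of any of spice_jar, mug, food_tin from where it was at the start of the episode above 0.03 m).
It also fails if it takes over 61 s, if anything falls off the work surface, if the arm or the gripper's body presses on something with over 40 N, if the wrist force passes 120 N, or if a joint passes its speed limit or range.

## Working session

There is one attempt and no reset: what is moved stays moved. The work goes in short steps, Python scripts to look and compute and a tool call to move; the robot and the scene stay as the last step left them, time stands still between calls to the robot, and variables do not carry over. Pictures are saved under pics/ and viewed, about 8 in all and at most 12, crops included, and the job is handed in when it is done.

Besides the shell and the picture viewer there is one more tool, called as name(argument=value, ...), one argument or row to a line, values as JSON. arm_command: Moves the arm, as the interface text tells. Its arguments: {"type":"object","properties":{"moves":{"type":"array","items":{"type":"object","properties":{"fingers":{"type":"number"},"x":{"type":"number"},"y":{"type":"number"},"z":{"type":"number"},"twist":{"type":"number"}}}},"squeeze":{"type":"number"}},"required":["moves"]}

```bash
mkdir -p pics
cat > h.py <<'E'
import numpy as np, cv2
from workcell import env, vision, spotter
def w(p,pic):  # camera->world
    return (np.linalg.inv(pic["view"])@np.r_[p,1])[:3]
def proj(P,pic):
    c=(pic["view"]@np.r_[P,1])[:3]; q=pic["mtx"]@np.array([c[0],-c[1],-c[2]]); return q[:2]/q[2]
def ray(px,pic,z): # pixel -> world at height z (pinhole)
    d=np.linalg.inv(pic["mtx"])@np.array([px[0],px[1],1]); V=np.linalg.inv(pic["view"])
    d=V[:3,:3]@np.array([d[0],-d[1],-d[2]]); o=V[:3,3]; return o+d*(z-o[2])/d[2]
E
python3 - <<'E'
from h import *
s=env.read_state(); print(s["time"],s["ee_pos"],s["ee_rot"],s["force"])
ims=[]
for n in("top","scene"):
    p=vision.get_image(n); cv2.imwrite(f"pics/{n}0.png",p["image"])
    for t in("wedge","wedge_butt","slot_mouth","jig","board","fence","seat","spice_jar","mug","food_tin"):
        for d in spotter.spot_point(p,t)[:4]: print(n,t,round(d["confidence"],2),w(d["centre"],p).round(3),proj(w(d["centre"],p),p).round(0))
E
```

```text
0.0 [ 0.19254006 -0.51484065  0.21809858] [ 9.84041615e-01  1.77937531e-01 -6.56420338e-05 -5.75885113e-04] [ 0.43868155 -0.77431262  0.69122719]
top wedge 0.66 [ 0.409 -0.423 -0.   ] [416. 234.]
top wedge 0.54 [ 0.496 -0.282  0.   ] [373. 209.]
top wedge_butt 0.88 [ 0.495 -0.283  0.013] [374. 209.]
top wedge_butt 0.86 [ 0.409 -0.422  0.011] [416. 234.]
top slot_mouth 0.62 [0.588 0.189 0.021] [237. 183.]
top slot_mouth 0.56 [0.556 0.052 0.013] [277. 192.]
top jig 0.93 [ 0.601  0.08  -0.001] [269. 180.]
top jig 0.53 [ 0.495 -0.282  0.012] [374. 209.]
top board 0.68 [0.631 0.114 0.018] [259. 171.]
top board 0.18 [ 0.561  0.43  -0.002] [170. 192.]
top fence 0.64 [0.587 0.188 0.02 ] [238. 183.]
top seat 0.64 [0.517 0.038 0.024] [281. 202.]
top spice_jar 0.7 [ 0.695 -0.27  -0.002] [368. 155.]
top mug 0.62 [ 0.556  0.432 -0.002] [169. 193.]
top mug 0.2 [ 0.425  0.375 -0.001] [183. 230.]
top food_tin 0.56 [0.425 0.374 0.002] [183. 230.]
scene wedge 0.74 [ 0.235 -0.153 -0.004] [373. 228.]
scene wedge 0.65 [ 0.494 -0.273 -0.004] [323. 191.]
scene wedge_butt 0.61 [ 0.235 -0.151  0.013] [373. 224.]
scene wedge_butt 0.49 [ 0.495 -0.28   0.009] [324. 187.]
scene jig 0.87 [0.608 0.078 0.   ] [230. 222.]
scene board 0.83 [0.629 0.114 0.015] [216. 221.]
scene fence 0.68 [0.591 0.191 0.015] [206. 236.]
scene seat 0.63 [0.514 0.039 0.028] [261. 218.]
scene seat 0.21 [ 0.497 -0.285  0.006] [324. 187.]
scene spice_jar 0.84 [ 0.699 -0.27  -0.002] [276. 176.]
scene mug 0.76 [ 0.566  0.427 -0.   ] [147. 285.]
scene food_tin 0.93 [ 0.426  0.379 -0.   ] [200. 297.]
```

View pics/top0.png

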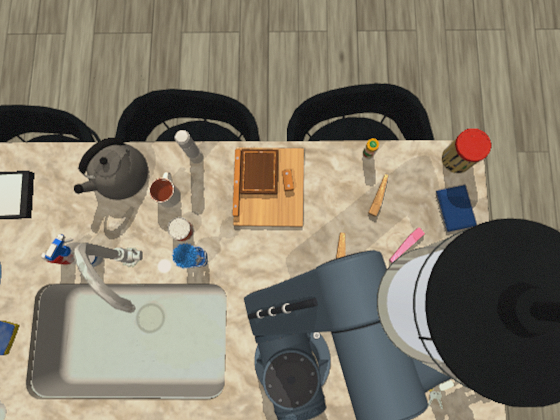

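Top view: the jig is at (269,188), with three wedges: a pale one at (378,195), a pink one at (408,245), and another pale one half hidden under the arm at (341,245). I'll look at the scene view to compare sizes.

Run:
```python
from h import *
a=cv2.imread("pics/scene0.png")[140:300,130:450]
cv2.imwrite("pics/scene0c.png",cv2.resize(a,(800,400),interpolation=cv2.INTER_CUBIC))
```

```text
(no output)
```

View pics/scene0c.png

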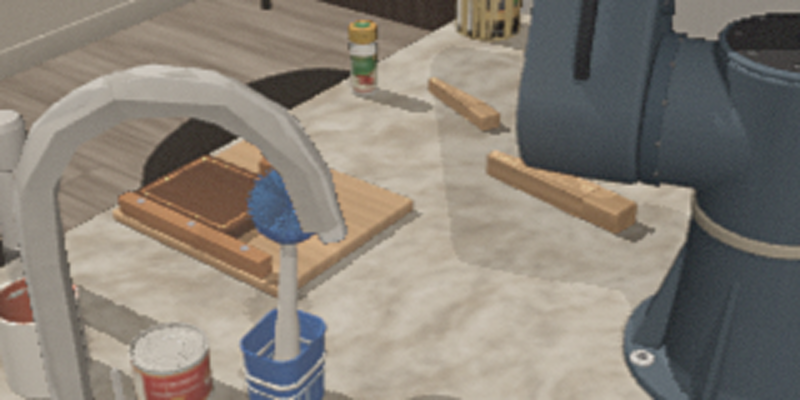

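The pale wedge at crop (465,105) is clearly smaller than the other pale one at (560,190), so it is the target. I'll measure its size and axes, and those of the jig, from traces.

```bash
cat >> h.py <<'E'
def rect(mask,pic,z):
    c=max(cv2.findContours(mask.astype(np.uint8),0,2)[0],key=cv2.contourArea)[:,0]
    P=np.array([ray(q,pic,z)[:2] for q in c],np.float32)*1000
    return cv2.minAreaRect(P)
E
python3 - <<'E'
from h import *
p=vision.get_image("top")
for t,z in(("wedge",.018),("jig",.016),("board",.034),("fence",.04)):
    for d in spotter.trace(p,t)[:3]: print(t,round(d["confidence"],2),rect(d["pixels"],p,z),d["pixels"].sum())
p=vision.get_image("scene")
for t,z in(("wedge",.011),("jig",.016),("board",.034),("fence",.04)):
    for d in spotter.trace(p,t)[:3]: print(t,round(d["confidence"],2),rect(d["pixels"],p,z),d["pixels"].sum())
E
```

```text
wedge 0.75 ((373.46588134765625, -381.8787841796875), (29.298280715942383, 151.0482940673828), 40.54741668701172) 324
wedge 0.69 ((375.5203552246094, -167.54989624023438), (24.987680435180664, 87.3216552734375), 82.17182922363281) 181
wedge 0.52 ((545.1995849609375, -303.8672180175781), (32.071556091308594, 153.73818969726562), 66.95439910888672) 339
jig 0.55 ((577.5659790039062, 79.96424865722656), (246.2197265625, 278.9593811035156), 88.92023468017578) 3547
board 0.97 ((626.3961791992188, 112.66049194335938), (130.5655975341797, 157.27346801757812), 89.68334197998047) 1643
fence 0.83 ((588.7369384765625, 188.40219116210938), (27.53847885131836, 236.793701171875), 88.78868103027344) 485
wedge 0.67 ((317.83367919921875, -170.07681274414062), (79.97000122070312, 233.79629516601562), 78.54452514648438) 779
wedge 0.59 ((544.6187744140625, -299.1268005371094), (55.103782653808594, 175.79623413085938), 66.79000091552734) 274
jig 0.94 ((590.6674194335938, 175.8360137939453), (79.33834838867188, 294.8341369628906), 88.74592590332031) 1917
board 0.68 ((729.4500732421875, -306.9305419921875), (39.73280334472656, 280.1192321777344), 38.70344924926758) 320
board 0.59 ((619.1740112304688, 116.97699737548828), (120.05165100097656, 175.94647216796875), 88.61119842529297) 908
fence 0.92 ((576.5191040039062, 204.2001190185547), (46.537906646728516, 250.84579467773438), 89.78460693359375) 664
```

arm_command(
  moves=[
    {"x": 0.036, "y": -0.011, "fingers": 0.06},
    {"x": 0.036, "y": -0.011},
    {"x": 0.036, "y": -0.011},
    {"x": 0.036, "y": -0.011},
    {"x": 0.036, "y": -0.011},
  ],
)

```text
validation failed for argument at $.mo...
```

arm_command(
  moves=[
    {"x": 0.036, "y": -0.011},
    {"x": 0.036, "y": -0.011},
    {"x": 0.036, "y": -0.011},
    {"x": 0.036, "y": -0.011},
    {"x": 0.036, "y": -0.011},
  ],
)

```text
validation failed for argument at $.mo...
```

arm_command(
  moves=[
    {"twist": 0.15},
    {"twist": 0.15},
    {"twist": 0.15},
    {"twist": 0.15},
    {"twist": 0.15},
  ],
)

```text
validation failed for argument at $.mo...
```

```bash
cat >> h.py <<'E'
from scipy.spatial.transform import Rotation as R
def go(x,y,z,yaw):
    s=env.read_state(); r=R.from_quat(s["ee_rot"]); m=r.as_matrix()
    y0=np.degrees(np.arctan2(m[1,0],m[0,0]))
    print("t",round(s["time"],2),"tcp",np.round(s["ee_pos"],4),"yaw",y0.round(2),"tilt",m[:,2].round(3),"w",round(s["gripper_width"],4),"F",np.round(s["force"],2))
    print(" to go tool xyz",(m.T@(np.array([x,y,z])-s["ee_pos"])).round(4),"twist",np.radians(y0-yaw).round(3))
E
python3 - <<'E'
from h import *
p=vision.get_image("wrist"); cv2.imwrite("pics/w1.png",p["image"])
for t in("wedge","wedge_butt"):
    for d in spotter.spot_point(p,t)[:3]: print(t,round(d["confidence"],2),w(d["centre"],p).round(4))
p=vision.get_image("top")
for t in("wedge","wedge_butt"):
    for d in spotter.spot_point(p,t)[:3]: print(t,round(d["confidence"],2),w(d["centre"],p).round(4))
go(.495,-.283,.12,-23)
E
```

```text
wedge 0.84 [ 0.2358 -0.1522  0.0013]
wedge_butt 0.94 [ 0.2354 -0.1513  0.0172]
wedge 0.92 [ 0.408  -0.4227 -0.0012]
wedge 0.62 [ 0.4959 -0.2788  0.0025]
wedge_butt 0.78 [ 0.4105 -0.4223  0.0146]
wedge_butt 0.54 [ 0.4982 -0.2807  0.0149]
t 1.9 tcp [ 0.1926 -0.5152  0.2186] yaw 20.5 tilt [ 0. -0. -1.] w 0.0928 F [ 0.58 -0.16 -0.37]
 to go tool xyz [ 0.3645 -0.1116  0.0986] twist 0.759
```

View pics/w1.png

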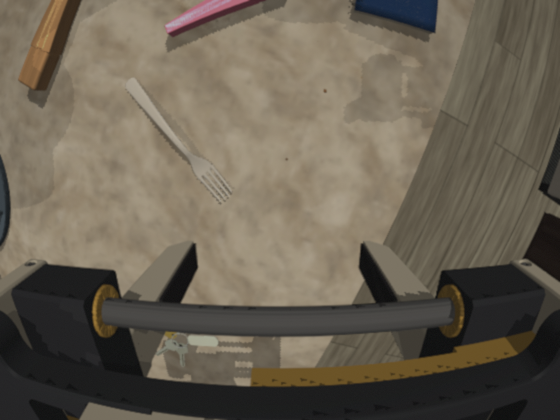

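The moves were refused, probably because every field has to be present. The wrist view shows only the start area: a fork, the pink wedge and the larger wedge's end. I'll retry with all fields filled in.

arm_command(
  moves=[
    {"x": 0.036, "y": -0.011, "z": 0, "twist": 0, "fingers": 0.06},
    {"x": 0.036, "y": -0.011, "z": 0, "twist": 0, "fingers": 0.06},
    {"x": 0.036, "y": -0.011, "z": 0, "twist": 0, "fingers": 0.06},
    {"x": 0.036, "y": -0.011, "z": 0, "twist": 0, "fingers": 0.06},
    {"x": 0.036, "y": -0.011, "z": 0, "twist": 0, "fingers": 0.06},
  ],
)

```text
time: 2.4
ee_pos: [0.344, -0.3996, 0.2186]
ee_rot: [0.985, 0.175, -0.0, 0.001]
force: [-0.2, -0.3, -0.0]
gripper_width: 0.0612
```

arm_command(
  moves=[
    {"x": 0.036, "y": -0.011, "z": 0, "twist": 0, "fingers": 0.06},
    {"x": 0.036, "y": -0.011, "z": 0, "twist": 0, "fingers": 0.06},
    {"x": 0.036, "y": -0.011, "z": 0, "twist": 0, "fingers": 0.06},
    {"x": 0.036, "y": -0.011, "z": 0, "twist": 0, "fingers": 0.06},
    {"x": 0.036, "y": -0.011, "z": 0, "twist": 0, "fingers": 0.06},
  ],
)

```text
time: 2.9
ee_pos: [0.4999, -0.2804, 0.219]
ee_rot: [0.985, 0.174, 0.0, 0.001]
force: [-0.4, -0.7, -0.5]
gripper_width: 0.06
```

arm_command(
  moves=[
    {"x": 0, "y": 0, "z": 0.01, "twist": 0.15, "fingers": 0.06},
    {"x": 0, "y": 0, "z": 0.02, "twist": 0.15, "fingers": 0.06},
    {"x": 0, "y": 0, "z": 0.02, "twist": 0.15, "fingers": 0.06},
    {"x": 0, "y": 0, "z": 0.02, "twist": 0.15, "fingers": 0.06},
    {"x": 0, "y": 0, "z": 0.02, "twist": 0.15, "fingers": 0.06},
  ],
)

```text
time: 3.4
ee_pos: [0.5058, -0.2774, 0.1287]
ee_rot: [0.98, -0.2, 0.004, 0.002]
force: [0.2, 0.1, -0.3]
gripper_width: 0.0602
```

Run:
```python
from h import *
p=vision.get_image("wrist"); cv2.imwrite("pics/w2.png",p["image"])
for t in("wedge","wedge_butt"):
    for d in spotter.spot_point(p,t)[:3]: print(t,round(d["confidence"],2),w(d["centre"],p).round(4))
go(.495,-.282,.003,-23)
```

```text
wedge 0.84 [ 0.4977 -0.2816 -0.0017]
wedge 0.62 [ 0.4104 -0.422  -0.0008]
wedge_butt 0.8 [ 0.4952 -0.2868  0.0147]
wedge_butt 0.57 [ 0.4141 -0.4192  0.0092]
t 3.55 tcp [ 0.5053 -0.2772  0.1288] yaw -22.55 tilt [ 0.005 -0.004 -1.   ] w 0.0597 F [-0.07 -0.43  0.14]
 to go tool xyz [-0.0084  0.0081  0.1258] twist 0.008
```

View pics/w2.png

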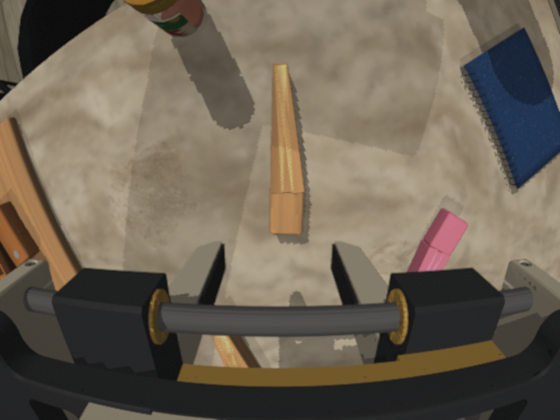

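The wrist view shows the target wedge aligned with the tool, block around (286,215) and straight side on the left, facing the +y board as needed. The numbers agree, so I'll descend.

arm_command(
  moves=[
    {"x": -0.007, "y": 0.008, "z": 0.02, "twist": 0.01, "fingers": 0.06},
    {"x": 0, "y": 0, "z": 0.02, "twist": 0, "fingers": 0.06},
    {"x": 0, "y": 0, "z": 0.02, "twist": 0, "fingers": 0.06},
    {"x": 0, "y": 0, "z": 0.02, "twist": 0, "fingers": 0.06},
    {"x": 0, "y": 0, "z": 0, "twist": 0, "fingers": 0.06},
  ],
)

```text
time: 4.05
ee_pos: [0.4998, -0.2853, 0.0539]
ee_rot: [0.982, -0.188, 0.008, 0.004]
force: [-0.7, -0.2, -0.8]
gripper_width: 0.0598
```

Run:
```python
from h import *
p=vision.get_image("wrist")
for t in("wedge","wedge_butt"):
    for d in spotter.spot_point(p,t)[:3]: print(t,round(d["confidence"],2),w(d["centre"],p).round(4))
go(.496,-.283,.004,-23)
```

```text
wedge 0.85 [ 0.4104 -0.4205  0.0016]
wedge 0.63 [ 0.4959 -0.2814  0.0014]
wedge_butt 0.74 [ 0.413  -0.4224  0.0126]
wedge_butt 0.58 [ 0.493  -0.2836  0.013 ]
t 4.2 tcp [ 0.501  -0.2861  0.0563] yaw -21.83 tilt [ 0.017 -0.012 -1.   ] w 0.06 F [ 0.03 -0.49  0.63]
 to go tool xyz [-0.0069 -0.0013  0.0521] twist 0.02
```

arm_command(
  moves=[
    {"x": -0.006, "y": -0.001, "z": 0.015, "twist": 0.02, "fingers": 0.06},
    {"x": 0, "y": 0, "z": 0.015, "twist": 0, "fingers": 0.06},
    {"x": 0, "y": 0, "z": 0.014, "twist": 0, "fingers": 0.06},
    {"x": 0, "y": 0, "z": 0.005, "twist": 0, "fingers": 0.06},
    {"x": 0, "y": 0, "z": 0.0, "twist": 0, "fingers": 0.06},
  ],
)

```text
time: 4.7
ee_pos: [0.4998, -0.2856, 0.0096]
ee_rot: [0.98, -0.197, 0.013, 0.006]
force: [-0.5, 0.8, 0.6]
gripper_width: 0.0599
```

Run:
```python
from h import *
go(.496,-.283,.005,-23)
```

```text
t 4.7 tcp [ 0.4998 -0.2856  0.0096] yaw -22.71 tilt [ 0.024 -0.017 -1.   ] w 0.0599 F [-0.46  0.8   0.62]
 to go tool xyz [-0.0046 -0.0009  0.0044] twist 0.005
```

arm_command(
  squeeze=20,
  moves=[
    {"x": -0.004, "y": -0.001, "z": 0.004, "twist": 0, "fingers": 0.06},
    {"x": 0, "y": 0, "z": 0, "twist": 0, "fingers": 0.02},
    {"x": 0, "y": 0, "z": 0, "twist": 0, "fingers": 0.02},
    {"x": 0, "y": 0, "z": 0, "twist": 0, "fingers": 0.02},
    {"x": 0, "y": 0, "z": 0, "twist": 0, "fingers": 0.02},
  ],
)

```text
time: 5.2
ee_pos: [0.497, -0.2834, 0.0062]
ee_rot: [0.98, -0.197, 0.014, 0.006]
force: [-1.1, -0.2, -1.0]
gripper_width: 0.0329
```

arm_command(
  moves=[
    {"x": 0, "y": 0, "z": -0.01, "twist": 0, "fingers": 0.02},
    {"x": 0, "y": 0, "z": -0.03, "twist": 0, "fingers": 0.02},
    {"x": 0, "y": 0, "z": -0.03, "twist": 0, "fingers": 0.02},
    {"x": 0, "y": 0, "z": -0.02, "twist": 0, "fingers": 0.02},
    {"x": 0, "y": 0, "z": 0, "twist": 0, "fingers": 0.02},
  ],
)

```text
time: 5.7
ee_pos: [0.4946, -0.2816, 0.1017]
ee_rot: [0.98, -0.197, 0.014, 0.006]
force: [0.3, -1.2, -0.7]
gripper_width: 0.0296
```

Run:
```python
from h import *
p=vision.get_image("wrist")
for t in("wedge","wedge_butt"):
    for d in spotter.spot_point(p,t)[:1]: print(t,round(d["confidence"],2),w(d["centre"],p).round(4))
go(.470,.032,.085,-1)
```

```text
wedge 0.77 [ 0.4932 -0.2834  0.0923]
wedge_butt 0.97 [ 0.4918 -0.2845  0.1078]
t 5.85 tcp [ 0.4931 -0.2807  0.0981] yaw -22.67 tilt [ 0.02  -0.015 -1.   ] w 0.0296 F [ 0.19  0.44 -2.12]
 to go tool xyz [-0.1421 -0.2797  0.0081] twist -0.378
```

arm_command(
  moves=[
    {"x": -0.018, "y": -0.035, "z": 0, "twist": 0, "fingers": 0.02},
    {"x": -0.018, "y": -0.035, "z": 0, "twist": 0, "fingers": 0.02},
    {"x": -0.018, "y": -0.035, "z": 0, "twist": 0, "fingers": 0.02},
    {"x": -0.018, "y": -0.035, "z": 0, "twist": 0, "fingers": 0.02},
    {"x": -0.018, "y": -0.035, "z": 0, "twist": 0, "fingers": 0.02},
  ],
)

```text
time: 6.35
ee_pos: [0.4744, -0.0812, 0.089]
ee_rot: [0.98, -0.2, 0.008, 0.005]
force: [0.5, -0.2, -0.8]
gripper_width: 0.0302
```

arm_command(
  moves=[
    {"x": -0.018, "y": -0.035, "z": 0, "twist": 0, "fingers": 0.02},
    {"x": -0.018, "y": -0.035, "z": 0, "twist": 0, "fingers": 0.02},
    {"x": 0, "y": 0, "z": 0, "twist": -0.14, "fingers": 0.02},
    {"x": 0, "y": 0, "z": 0, "twist": -0.14, "fingers": 0.02},
    {"x": 0, "y": 0, "z": 0, "twist": -0.11, "fingers": 0.02},
  ],
)

```text
time: 6.85
ee_pos: [0.4633, 0.0057, 0.0821]
ee_rot: [1.0, 0.001, 0.001, 0.005]
force: [0.9, -0.1, -0.5]
gripper_width: 0.0295
```

Run:
```python
from h import *
p=vision.get_image("wrist"); cv2.imwrite("pics/w3.png",p["image"])
for t in("wedge","wedge_butt","slot_mouth","jig","board","seat","fence"):
    for d in spotter.spot_point(p,t)[:1]: print(t,round(d["confidence"],2),w(d["centre"],p).round(4))
p=vision.get_image("top")
for t,z in (("jig",.016),("board",.034),("fence",.04)):
    for d in spotter.trace(p,t)[:1]: print(t,round(d["confidence"],2),rect(d["pixels"],p,z))
for t in("slot_mouth","jig","board","seat","fence"):
    for d in spotter.spot_point(p,t)[:1]: print(t,round(d["confidence"],2),w(d["centre"],p).round(4))
go(.470,.032,.085,-1)
```

```text
wedge 0.97 [0.4634 0.0033 0.0703]
wedge_butt 0.58 [0.4628 0.0022 0.0868]
slot_mouth 0.78 [0.5593 0.0502 0.0152]
board 0.97 [0.6284 0.1141 0.0183]
seat 0.92 [0.5169 0.0389 0.0228]
fence 0.75 [0.5931 0.1861 0.0177]
jig 0.76 ((580.3565673828125, 154.5791778564453), (111.97068786621094, 286.61578369140625), 85.16798400878906)
board 0.75 ((628.21337890625, 112.52186584472656), (130.38690185546875, 160.8300323486328), 89.7831039428711)
fence 0.78 ((585.0999755859375, 190.47048950195312), (229.42518615722656, 20.415098190307617), 1.167707920074463)
slot_mouth 0.67 [0.5861 0.1913 0.0213]
jig 0.55 [0.6039 0.0811 0.0008]
board 0.94 [0.6285 0.1124 0.0132]
fence 0.74 [0.5615 0.4289 0.0014]
t 7.7 tcp [0.4642 0.0051 0.0833] yaw -0.24 tilt [ 0.004 -0.011 -1.   ] w 0.0295 F [-0.29  0.39 -0.31]
 to go tool xyz [ 0.0057 -0.027  -0.002 ] twist 0.013
```

View pics/w3.png

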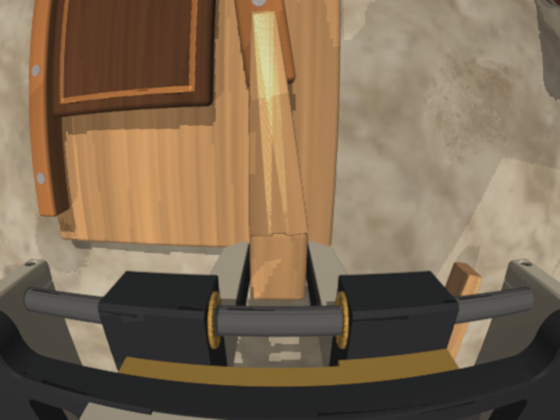

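Wrist view: the wedge is held straight with its tip at (263,12), over the gap between board edge (213,50) and stop (270,50). I'll shift left over the slot, lower partway and check.

arm_command(
  moves=[
    {"x": 0.002, "y": -0.013, "z": 0, "twist": 0, "fingers": 0.02},
    {"x": 0.001, "y": -0.013, "z": 0, "twist": 0, "fingers": 0.02},
    {"x": 0, "y": 0, "z": 0.01, "twist": 0, "fingers": 0.02},
    {"x": 0, "y": 0, "z": 0.015, "twist": 0, "fingers": 0.02},
    {"x": 0, "y": 0, "z": 0, "twist": 0, "fingers": 0.02},
  ],
)

```text
time: 8.2
ee_pos: [0.4678, 0.0343, 0.0565]
ee_rot: [1.0, -0.001, 0.002, 0.005]
force: [-0.1, 0.0, -0.5]
gripper_width: 0.0296
```

Run:
```python
from h import *
p=vision.get_image("wrist"); cv2.imwrite("pics/w4.png",p["image"])
for t in("wedge","wedge_butt","slot_mouth","board"):
    for d in spotter.spot_point(p,t)[:1]: print(t,round(d["confidence"],2),w(d["centre"],p).round(4))
go(.467,.032,.022,-0.3)
```

```text
wedge 0.77 [0.4688 0.0334 0.048 ]
wedge_butt 0.82 [0.4667 0.0329 0.0627]
t 8.45 tcp [0.4691 0.0337 0.0586] yaw -0.22 tilt [ 0.008 -0.011 -1.   ] w 0.0297 F [ 0.1   0.12 -0.51]
 to go tool xyz [-0.0024  0.0014  0.0366] twist 0.001
```

View pics/w4.png

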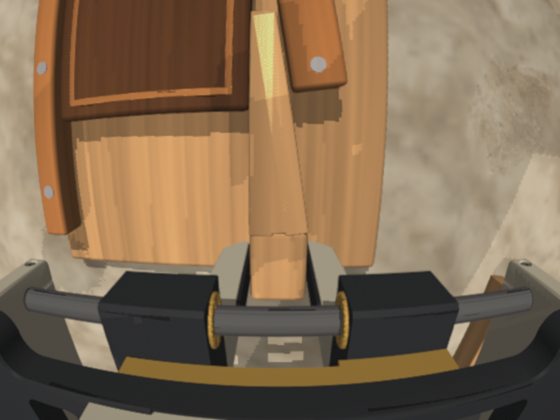

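The tip at (263,12) lies over the gap between the board edge (250) and the stop (285). I'll nudge about 3 mm away from the board and lower.

arm_command(
  moves=[
    {"x": 0, "y": 0.003, "z": 0, "twist": 0, "fingers": 0.02},
    {"x": 0, "y": 0, "z": 0.01, "twist": 0, "fingers": 0.02},
    {"x": 0, "y": 0, "z": 0.01, "twist": 0, "fingers": 0.02},
    {"x": 0, "y": 0, "z": 0.004, "twist": 0, "fingers": 0.02},
    {"x": 0, "y": 0, "z": 0, "twist": 0, "fingers": 0.02},
  ],
)

```text
time: 8.95
ee_pos: [0.4697, 0.0299, 0.0332]
ee_rot: [1.0, -0.002, 0.005, 0.005]
force: [-0.3, 0.2, -0.1]
gripper_width: 0.0301
```

Run:
```python
from h import *
p=vision.get_image("wrist"); cv2.imwrite("pics/w5.png",cv2.resize(p["image"][0:260,100:460],(720,520)))
go(.467,.031,.022,-0.3)
```

```text
t 9.0 tcp [0.4697 0.0299 0.0334] yaw -0.24 tilt [ 0.01  -0.011 -1.   ] w 0.0295 F [-0.09  0.28 -1.13]
 to go tool xyz [-0.0028 -0.0012  0.0113] twist 0.001
```

View pics/w5.png

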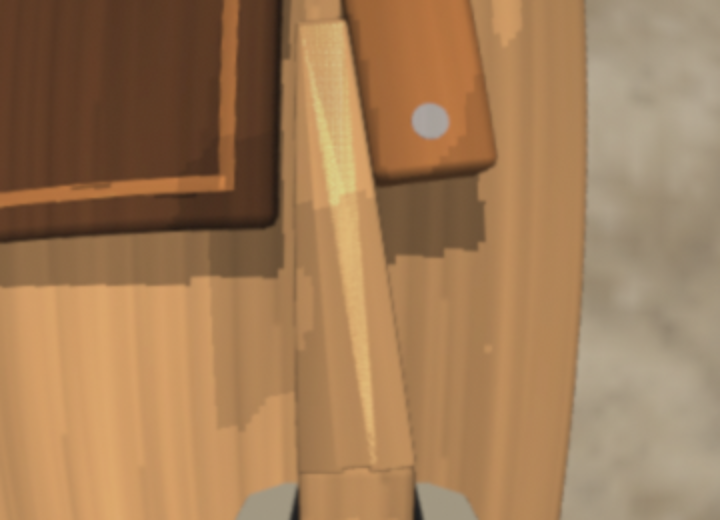

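The crop shows the wedge almost touching the stop at (372,150), with about 4 mm left to the board edge at (280,200). I'll shift 2 mm toward the board and 4 mm back, then lower.

arm_command(
  moves=[
    {"x": -0.004, "y": -0.002, "z": -0.001, "twist": 0, "fingers": 0.02},
    {"x": 0, "y": 0, "z": 0.005, "twist": 0, "fingers": 0.02},
    {"x": 0, "y": 0, "z": 0.003, "twist": 0, "fingers": 0.02},
    {"x": 0, "y": 0, "z": 0.002, "twist": 0, "fingers": 0.02},
    {"x": 0, "y": 0, "z": 0, "twist": 0, "fingers": 0.02},
  ],
)

```text
time: 9.5
ee_pos: [0.4658, 0.0321, 0.024]
ee_rot: [1.0, -0.002, 0.005, 0.005]
force: [-1.2, 0.0, 0.1]
gripper_width: 0.0299
```

Run:
```python
from h import *
go(.465,.031,.022,-0.3)
```

```text
t 9.5 tcp [0.4658 0.0321 0.024 ] yaw -0.24 tilt [ 0.01  -0.011 -1.   ] w 0.0299 F [-1.2   0.02  0.06]
 to go tool xyz [-0.0008  0.0011  0.002 ] twist 0.001
```

arm_command(
  moves=[
    {"x": 0, "y": 0, "z": 0.0015, "twist": 0, "fingers": 0.02},
    {"x": 0, "y": 0, "z": 0, "twist": 0, "fingers": 0.048},
    {"x": 0, "y": 0, "z": 0, "twist": 0, "fingers": 0.048},
    {"x": 0, "y": 0, "z": 0, "twist": 0, "fingers": 0.048},
    {"x": 0, "y": 0, "z": -0.01, "twist": 0, "fingers": 0.048},
  ],
)

```text
time: 10.0
ee_pos: [0.4657, 0.032, 0.0328]
ee_rot: [1.0, -0.002, 0.005, 0.005]
force: [-0.8, -0.1, -0.6]
gripper_width: 0.0477
```

arm_command(
  moves=[
    {"x": 0, "y": 0, "z": -0.02, "twist": 0, "fingers": 0.048},
    {"x": -0.01, "y": 0, "z": -0.02, "twist": 0, "fingers": 0.0},
    {"x": -0.03, "y": 0, "z": 0, "twist": 0, "fingers": 0.0},
    {"x": -0.02, "y": 0, "z": 0, "twist": 0, "fingers": 0.0},
    {"x": 0, "y": 0, "z": 0, "twist": 0, "fingers": 0.0},
  ],
)

```text
time: 10.5
ee_pos: [0.4048, 0.0328, 0.0774]
ee_rot: [1.0, -0.002, 0.007, 0.005]
force: [0.7, 0.9, -0.0]
gripper_width: 0.0206
```

Run:
```python
from h import *
p=vision.get_image("wrist"); cv2.imwrite("pics/w6.png",p["image"])
for t in("wedge","wedge_butt","slot_mouth","board"):
    for d in spotter.spot_point(p,t)[:1]: print(t,round(d["confidence"],2),w(d["centre"],p).round(4))
go(.42,.031,.030,-0.3)
```

```text
wedge 0.97 [ 0.2344 -0.1509 -0.0021]
wedge_butt 0.89 [0.4632 0.0277 0.029 ]
slot_mouth 0.91 [0.5572 0.0508 0.0149]
board 0.59 [0.5913 0.1868 0.0161]
t 10.75 tcp [0.4074 0.0326 0.0768] yaw -0.26 tilt [ 0.015 -0.011 -1.   ] w 0.0018 F [ 0.29 -0.38  0.61]
 to go tool xyz [0.0119 0.0011 0.047 ] twist 0.001
```

View pics/w6.png

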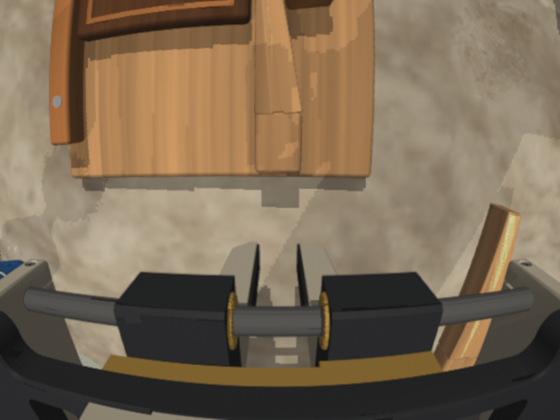

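The wedge lies loosely in the gap, with its end face at about (278,172) on the base, and is let go. The fingers are shut, so I'll lower behind the butt.

arm_command(
  moves=[
    {"x": 0.011, "y": 0.001, "z": 0.01, "twist": 0, "fingers": 0.0},
    {"x": 0, "y": 0, "z": 0.02, "twist": 0, "fingers": 0.0},
    {"x": 0, "y": 0, "z": 0.02, "twist": 0, "fingers": 0.0},
    {"x": 0, "y": 0, "z": 0.005, "twist": 0, "fingers": 0.0},
    {"x": 0, "y": 0, "z": 0, "twist": 0, "fingers": 0.0},
  ],
)

```text
time: 11.25
ee_pos: [0.4234, 0.0308, 0.0202]
ee_rot: [1.0, -0.002, 0.008, 0.006]
force: [-0.3, -0.5, 0.4]
gripper_width: 0.0005
```

Run:
```python
from h import *
go(.435,.030,.022,-0.3)
```

```text
t 11.25 tcp [0.4234 0.0308 0.0202] yaw -0.26 tilt [ 0.017 -0.011 -1.   ] w 0.0005 F [-0.29 -0.54  0.45]
 to go tool xyz [ 0.0116  0.0008 -0.0016] twist 0.001
```

arm_command(
  moves=[
    {"x": 0.005, "y": 0, "z": 0, "twist": 0, "fingers": 0.0},
    {"x": 0.005, "y": 0, "z": 0, "twist": 0, "fingers": 0.0},
    {"x": 0.005, "y": 0, "z": 0, "twist": 0, "fingers": 0.0},
    {"x": 0.004, "y": 0, "z": 0, "twist": 0, "fingers": 0.0},
    {"x": 0.003, "y": 0, "z": 0, "twist": 0, "fingers": 0.0},
  ],
)

```text
time: 11.75
ee_pos: [0.449, 0.0307, 0.023]
ee_rot: [1.0, -0.002, 0.01, 0.006]
force: [0.3, -0.2, 0.3]
gripper_width: 0.0007
```

arm_command(
  moves=[
    {"x": 0.003, "y": 0, "z": 0, "twist": 0, "fingers": 0.0},
    {"x": 0.003, "y": 0, "z": 0, "twist": 0, "fingers": 0.0},
    {"x": 0.003, "y": 0, "z": 0, "twist": 0, "fingers": 0.0},
    {"x": 0.003, "y": 0, "z": 0, "twist": 0, "fingers": 0.0},
    {"x": 0.003, "y": 0, "z": 0, "twist": 0, "fingers": 0.0},
  ],
)

```text
time: 12.25
ee_pos: [0.4652, 0.0307, 0.0235]
ee_rot: [1.0, -0.002, 0.01, 0.006]
force: [0.3, 0.4, -0.1]
gripper_width: 0.0004
```

Run:
```python
from h import *
go(.475,.030,.020,-0.3)
```

```text
t 12.25 tcp [0.4652 0.0307 0.0235] yaw -0.26 tilt [ 0.02  -0.011 -1.   ] w 0.0004 F [ 0.25  0.43 -0.12]
 to go tool xyz [0.0097 0.0006 0.0037] twist 0.001
```

arm_command(
  moves=[
    {"x": 0.001, "y": 0, "z": 0.003, "twist": 0, "fingers": 0.0},
    {"x": 0.001, "y": 0, "z": 0, "twist": 0, "fingers": 0.0},
    {"x": 0.001, "y": 0, "z": 0, "twist": 0, "fingers": 0.0},
    {"x": 0.001, "y": 0, "z": 0, "twist": 0, "fingers": 0.0},
    {"x": 0.001, "y": 0, "z": 0, "twist": 0, "fingers": 0.0},
  ],
)

```text
time: 12.75
ee_pos: [0.4699, 0.0308, 0.0199]
ee_rot: [1.0, -0.002, 0.009, 0.005]
force: [-2.1, 0.9, -0.1]
gripper_width: 0.0
```

Run:
```python
from h import *
p=vision.get_image("wrist"); cv2.imwrite("pics/w7.png",p["image"])
for t in("wedge","wedge_butt"):
    for d in spotter.spot_point(p,t)[:2]: print(t,round(d["confidence"],2),w(d["centre"],p).round(4))
go(.475,.030,.020,-0.3)
```

```text
wedge 0.93 [0.5002 0.0344 0.0159]
wedge_butt 0.81 [0.4982 0.0333 0.0283]
t 12.9 tcp [0.4703 0.0307 0.0201] yaw -0.26 tilt [ 0.019 -0.011 -1.   ] w 0.0008 F [-0.23 -0.08  0.27]
 to go tool xyz [0.0047 0.0006 0.0002] twist 0.001
```

View pics/w7.png

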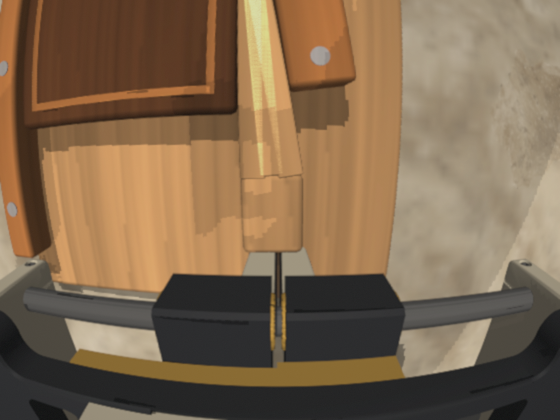

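The fingers touch the end face at (272,250), and the wedge is straight along the board with little clearance left. I'll go on in 1 mm steps and watch the force.

arm_command(
  moves=[
    {"x": 0.001, "y": 0, "z": 0, "twist": 0, "fingers": 0.0},
    {"x": 0.001, "y": 0, "z": 0, "twist": 0, "fingers": 0.0},
    {"x": 0.001, "y": 0, "z": 0, "twist": 0, "fingers": 0.0},
    {"x": 0.001, "y": 0, "z": 0, "twist": 0, "fingers": 0.0},
    {"x": 0.001, "y": 0, "z": 0, "twist": 0, "fingers": 0.0},
  ],
)

```text
time: 13.4
ee_pos: [0.4752, 0.0307, 0.0201]
ee_rot: [1.0, -0.002, 0.009, 0.005]
force: [-2.4, 1.8, -1.1]
gripper_width: -0.0
```

arm_command(
  moves=[
    {"x": 0.001, "y": 0, "z": 0, "twist": 0, "fingers": 0.0},
    {"x": 0.001, "y": 0, "z": 0, "twist": 0, "fingers": 0.0},
    {"x": 0.001, "y": 0, "z": 0, "twist": 0, "fingers": 0.0},
    {"x": 0.001, "y": 0, "z": 0, "twist": 0, "fingers": 0.0},
    {"x": 0.001, "y": 0, "z": 0, "twist": 0, "fingers": 0.0},
  ],
)

```text
time: 13.9
ee_pos: [0.4799, 0.0308, 0.02]
ee_rot: [1.0, -0.002, 0.008, 0.005]
force: [-3.9, 1.5, 3.2]
gripper_width: 0.0005
```

arm_command(
  moves=[
    {"x": 0.001, "y": 0, "z": 0, "twist": 0, "fingers": 0.0},
    {"x": 0.001, "y": 0, "z": 0, "twist": 0, "fingers": 0.0},
    {"x": 0, "y": 0, "z": 0, "twist": 0, "fingers": 0.0},
    {"x": 0, "y": 0, "z": 0, "twist": 0, "fingers": 0.0},
    {"x": 0, "y": 0, "z": 0, "twist": 0, "fingers": 0.0},
  ],
)

```text
time: 14.4
ee_pos: [0.4811, 0.031, 0.0198]
ee_rot: [1.0, -0.002, 0.007, 0.005]
force: [-3.2, 1.6, 2.0]
gripper_width: 0.0003
```

arm_command(
  moves=[
    {"x": 0.001, "y": 0, "z": 0, "twist": 0, "fingers": 0.0},
    {"x": 0.001, "y": 0, "z": 0, "twist": 0, "fingers": 0.0},
    {"x": 0.001, "y": 0, "z": 0, "twist": 0, "fingers": 0.0},
    {"x": 0.001, "y": 0, "z": 0, "twist": 0, "fingers": 0.0},
    {"x": 0.001, "y": 0, "z": 0, "twist": 0, "fingers": 0.0},
  ],
)

```text
time: 14.9
ee_pos: [0.4819, 0.031, 0.0192]
ee_rot: [1.0, -0.002, 0.002, 0.005]
force: [-7.5, 1.0, 4.3]
gripper_width: 0.0001
```

arm_command(
  moves=[
    {"x": 0.0012, "y": 0, "z": 0, "twist": 0, "fingers": 0.0},
    {"x": 0.0015, "y": 0, "z": 0, "twist": 0, "fingers": 0.0},
    {"x": 0.0015, "y": 0, "z": 0, "twist": 0, "fingers": 0.0},
    {"x": 0.0015, "y": 0, "z": 0, "twist": 0, "fingers": 0.0},
    {"x": 0.0015, "y": 0, "z": 0, "twist": 0, "fingers": 0.0},
  ],
)

```text
time: 15.4
ee_pos: [0.4817, 0.0307, 0.0178]
ee_rot: [1.0, -0.002, -0.007, 0.005]
force: [-10.0, 0.0, 6.2]
gripper_width: 0.0002
```

arm_command(
  moves=[
    {"x": -0.003, "y": 0, "z": -0.004, "twist": 0, "fingers": 0.0},
    {"x": 0.002, "y": 0, "z": 0, "twist": 0, "fingers": 0.0},
    {"x": 0.002, "y": 0, "z": 0, "twist": 0, "fingers": 0.0},
    {"x": 0.002, "y": 0, "z": 0, "twist": 0, "fingers": 0.0},
    {"x": 0.002, "y": 0, "z": 0, "twist": 0, "fingers": 0.0},
  ],
)

```text
time: 15.9
ee_pos: [0.4816, 0.0305, 0.0212]
ee_rot: [1.0, -0.002, -0.013, 0.006]
force: [-12.2, -1.0, 6.9]
gripper_width: 0.0005
```

Run:
```python
from h import *
go(.482,.031,.020,-0.3)
```

```text
t 15.9 tcp [0.4816 0.0305 0.0212] yaw -0.27 tilt [-0.026 -0.011 -1.   ] w 0.0005 F [-12.16  -1.     6.9 ]
 to go tool xyz [ 0.0004 -0.0005  0.0012] twist 0.001
```

12 N on the butt gives no further advance, so it is jammed. I'll back off, rise and check.

arm_command(
  moves=[
    {"x": -0.005, "y": 0, "z": 0, "twist": 0, "fingers": 0.0},
    {"x": -0.02, "y": 0, "z": 0, "twist": 0, "fingers": 0.0},
    {"x": -0.02, "y": 0, "z": -0.01, "twist": 0, "fingers": 0.0},
    {"x": -0.01, "y": 0, "z": -0.03, "twist": 0, "fingers": 0.0},
    {"x": 0, "y": 0, "z": -0.03, "twist": 0, "fingers": 0.0},
  ],
)

```text
time: 16.4
ee_pos: [0.4271, 0.0312, 0.092]
ee_rot: [1.0, -0.002, -0.012, 0.006]
force: [0.4, 0.1, 0.7]
gripper_width: 0.0005
```

Run:
```python
from h import *
p=vision.get_image("wrist"); cv2.imwrite("pics/w8.png",p["image"])
for t in("wedge","wedge_butt","slot_mouth","board"):
    for d in spotter.spot_point(p,t)[:2]: print(t,round(d["confidence"],2),w(d["centre"],p).round(4))
p=vision.get_image("top")
for t in("wedge_butt","board"):
    for d in spotter.spot_point(p,t)[:3]: print(t,round(d["confidence"],2),w(d["centre"],p).round(4))
go(.482,.031,.020,-0.3)
```

```text
wedge 0.97 [ 0.2349 -0.1538  0.0004]
wedge 0.6 [0.5114 0.0351 0.0153]
wedge_butt 0.94 [0.5067 0.0317 0.0317]
wedge_butt 0.76 [ 0.2361 -0.1516  0.0164]
wedge_butt 0.83 [ 0.2309 -0.1499  0.0183]
wedge_butt 0.76 [ 0.4083 -0.4218  0.0153]
board 0.61 [0.6296 0.1156 0.0114]
t 16.8 tcp [0.4278 0.0312 0.0905] yaw -0.28 tilt [-0.026 -0.011 -1.   ] w 0.0002 F [ 0.2  -0.38  0.54]
 to go tool xyz [ 0.056  -0.0009  0.0691] twist 0.0
```

View pics/w8.png

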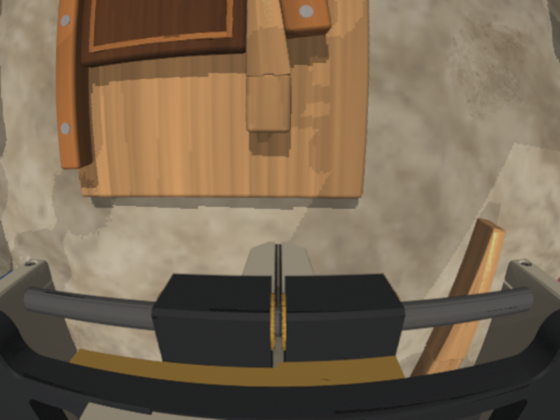

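Run:
```python
from h import *
print(env.hand_in())
```

```text
the job is handed in; nothing more can be done
None
```

I picked up the smaller pale wedge, laid it loosely in the gap with its thin end first and straight side to the board, and let go. I then pushed it forward by its thick end with the shut fingers in small steps, backed the arm off and handed in at about 17 s of the 61 s.

- **Jam:** at the end the force read 7.5, then 10, then 12 N, with no further advance (tool x stayed at about 0.482 m). That is within the 8 to 15 N that should set the wedge.
- **Position:** the last wrist picture shows the wedge straight and flat in the gap with the fingers clear. The middle of its block is about 49 mm before the mouth, inside the 15 to 68 mm range.
- **Not measured:** the board-to-fence force cannot be read, so tightness is inferred from the push force and the stop.
- **Loose ends:**
  - An upward force of up to 7 N showed on the tool during the last taps. It is unexplained; the fingertips were 2 to 5 mm above the base.
  - The last top-camera check found the two look-alike wedges but missed the wedge itself.
  - I did not check the jar, mug and tin again at the end, but the arm never went near them.

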